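# Clip the rotator wheel onto its axle

## Task

The wheel of the tube rotator has crept out along its axle: push it home against the housing's boss. Then take the axle clip from its stand and press it, mouth down, into the groove of the bare axle until it snaps fully home, so that it stays there when you let go; feel for the groove, never press the clip against the axle with more than 30 N, and leave the bottle, beaker and roll of tape that stand nearest the work where they are.

Things in the scene. Friction and masses are not known exactly. Their poses are not given: they have to be found in the camera images.
- rotator: White motor housing of a bench tube rotator, 100 (x) x 70 (y) x 92 mm high, fixed. Origin: on the bench under the housing's centre, z up. A round boss (diameter 34 mm, 8 mm proud) stands on its -y face; from it a fixed level steel axle, 16 mm in diameter, points along the rotator's -y, 60 mm above the bench.
- axle_root (a point): Point on the axle's centre line at the boss's end face, 43 mm along -y from the rotator's origin, 60 mm up; same axes. The axle's groove is 5.8 mm wide, its neck 10 mm thick. Each machine's axle is set differently: the groove's centre lies 38 to 56 mm out from here along -y (only sight or feel tells where), the axle's end 26 mm beyond it.
- wheel (a joint): How far the wheel stands out from home (m): 0 = against the boss. It starts 23 to 28 mm out, hiding the groove; slides with 2.5 N of friction, stays where left. White disc, diameter 72 mm, 12 mm thick, with a sleeve 24 mm in diameter, 20 mm long on its outer side. At home the disc takes up 0 to 12 mm and the sleeve 12 to 32 mm out from axle_root.
- clip_stand: Grey block 70 x 50 x 30 mm high, fixed, with a slot along its x in the top, in which the clip hangs. Origin: centre of its underside.
- clip: Axle clip, about 64 g: a steel U 30 mm wide (x), 4 mm thick (y), mouth down (-z), with a black grip above. Origin: centre of the round seat between the jaws, which comes to lie on the axle's centre line. y is the U's normal and lies along the axle when fitted, either way round. In the stand the origin is 10 mm above the bench, the grip's underside on the stand's top.
- clip_grip (a point): Middle of the clip's black grip, 38 mm above the clip's origin. The grip is a block 14 mm in x, 18 mm in y and 36 mm high (20 to 56 mm above the clip's origin).
- clip_mouth (a point): Middle between the rounded lips (radius 2 mm, gap 7 mm) of the two spring jaws, 3.8 mm below the clip's origin. Each jaw gives 2.5 mm sideways. On the full axle the lips stop with the clip's origin 12 mm above the centre line, and no force helps; within 0.9 mm of the groove's centre they stop at 8 mm, and a push of about 6 to 14 N snaps the clip home, to a hard stop.
- bottle: Bystander: small reagent bottle with blue cap, 52 x 52 x 99 mm. Origin: centre of its underside.
- beaker: Bystander: small clear beaker, 49 x 55 x 60 mm. Origin: centre of its underside.
- tape: Bystander: roll of tape lying flat near the front edge (another lies farther back), 100 x 98 x 25 mm. Origin: centre of its underside.

How it is judged:
By the outcome, as a careful person would: the job done as asked, in the order asked, and still so for the second after the job is handed in, with the robot touching nothing.
It also fails if it takes over 67 s, if anything falls off the work surface, if the arm or the gripper's body presses on something with over 40 N, if the wrist force passes 120 N, or if a joint passes its speed limit or range.

## Robot

A 6-joint arm with a two-finger parallel gripper is mounted at the origin on a cart in front of the work surface, level with it; the furniture and walls round the work are solid. World frame = base frame: x ahead of the robot, y to its left, z up, the work surface at z = 0. Lengths are in m, angles in degrees, forces in N, time in s.
With the tool pointing down it reaches from about 0.35 to 0.975 m from the base axis. Payload 7.1 kg.
Tool frame: the origin (TCP) lies at the very end of the fingers, on their centre line; the grasp point (between the pads) lies 19 mm behind it (manip.hold_point_z is the z of the grasp point in the tool frame, in m); z points along the fingers, y is the line along which they close (so a half turn about z gives the same grasp; the last joint's range is limited). The gripper opens to 88 mm and grips with 3 to 60 N. Pads are 20 mm wide; open, the fingers measure 115 mm over their backs; the gripper's body (75 mm by 178 mm) begins 61 mm behind the grasp point.
Start: joints at [-75.516, 24.242, 93.386, -0, 62.372, -1.089], TCP at [0.168, -0.602, 0.223] pointing down, gripper open.
Joint ranges: [-172.04, 172.04], [-51.8, 120.97], [4.93, 147.93], [-75.15, 255.16], [6.16, 154.13], [-145.62, 145.62]. Speed limits (degrees/s): [136.94, 136.94, 172.46, 180, 180, 180].

## Interface

Orientations are given as [roll, pitch, yaw] about the fixed x, y, z axes, in that order (R = Rz(yaw) Ry(pitch) Rx(roll)).
In Python, from workcell import sensors, eyes, order, manip gives the robot as it stands. The module is installed in compiled form; this text tells all that it offers.
- The arm moves only by the tool move_arm, never from a script. Its argument "deltas" is one flat list of numbers, 7 for each row, row after row: the shift along the tool's x, y, z in cm, then the turn, a rotation vector about the tool's x, y, z in degrees, then the closure, from 0 (fully open) to 1 (shut). A call has 1 to 20 rows; each row shifts and turns the commanded pose from where the row before left it, along the tool's axes as they then stand; what a row does not reach is not made up. A row lasts 1/8 s, in which the tool goes at most 62.5 mm and 10.7 degrees, less where a joint would pass 70% of its speed; a pose out of reach is approached as far as the arm can. A call is refused whole if a number of a shift passes 6.25 or a number of a turn 10.7, either way. A call with a gripper value outside its range is refused whole. The fingers move at their own pace and stop on an object; the grip force is fixed at half the most. Time passes only in rows, so rows that do not move let the fingers close. It gives the time, the measured TCP pose, the force, the opening and the grip force at its end, in the units of the state.
- sensors.observe(): the state, without advancing time (a new reading comes with each control period).
- eyes.read_camera(name): name is "side" or "top" or "wrist"; returns the picture (400x640x3 uint8, blue, green, red); there is no depth.
- eyes.calibration(name): a dict with "fov_y" (degrees; the focal length in pixels is half the picture's height over the tangent of half this angle, whatever the lens; pixels are square), "cx", "cy" (the principal point, pixels), "distortion" ([k1, k2, p1, p2, k3] as OpenCV has them; the pictures are not rectified), "pose" (4x4, takes a point from camera to world coordinates); the wrist camera has in their place "mount" (4x4, takes a point from camera to tool coordinates, whose origin is the TCP and whose axes are the flange's). Camera axes: x right, y up, looking along -z (the intrinsics and any distortion apply to the point x, -y, -z); pixel columns grow to the right and rows downward; lengths in m; the calibration is good to about 2 mm. A picture is of the moment at which its call begins: read the wrist's pose just before it. calibration takes no time and is no camera call.
- order.hand_in(): hands the job in; it is judged then, once.
The state is a dict: "clock": time; "joint_pos": joint angles; "joint_velocities": joint speeds; "effort": joint torques, N m; "eef_pos": TCP position; "ee_rot": TCP orientation; "contact_force": force on the tool from outside, world axes, zero at the start; "moment": the same for the moment, N m; "grip_width": finger opening in m; "grip_force": force on a finger pad.
Only numpy, scipy, OpenCV 4.12 (cv2) and the standard library are available. Lean on these libraries where they do the work, as an engineer would, in place of code of your own. Each camera call takes 0.05 s, during which the arm holds its last target. There are 200 camera calls.

## Working session

There is one attempt and no reset: what is moved stays moved. The work goes in short steps, Python scripts to look and compute and a tool call to move; the robot and the scene stay as the last step left them, time stands still between calls to the robot, and variables do not carry over. Pictures are saved under pics/ and viewed, at most 10 in all, crops included, and the job is handed in when it is done.

Besides the shell and the picture viewer there is one more tool, called after "Call:" as name(argument=value, ...) on one line, values as JSON. move_arm: Moves the arm, as the interface text tells. Its arguments: {"type":"object","properties":{"deltas":{"type":"array","items":{"type":"number"}}},"required":["deltas"]}

```bash
mkdir -p pics; cat > h.py <<'E'
import numpy as np, cv2
from scipy.spatial.transform import Rotation as R
from workcell import sensors, eyes, order, manip
def pose():
    s=sensors.observe(); T=np.eye(4); T[:3,:3]=R.from_euler('xyz',s['ee_rot'],degrees=True).as_matrix(); T[:3,3]=s['eef_pos']; return T
def cam(name,T=None):
    c=eyes.calibration(name); f=200/np.tan(np.radians(c['fov_y'])/2)
    K=np.array([[f,0,c['cx']],[0,f,c['cy']],[0,0,1]]); d=np.array(c['distortion'],float)
    P=np.array(c['pose']) if 'pose' in c else T@np.array(c['mount'])
    return K,d,P
def ray(C,uv):
    K,d,P=C; p=cv2.undistortPoints(np.array([[uv]],float),K,d)[0,0]
    return P[:3,3],P[:3,:3]@np.array([p[0],-p[1],-1])
def onz(C,uv,z):
    o,v=ray(C,uv); return o+v*(z-o[2])/v[2]
def proj(C,X):
    K,d,P=C; q=(np.atleast_2d(X)-P[:3,3])@P[:3,:3]; q=q*[1,-1,-1]
    return cv2.projectPoints(q.astype(float),np.zeros(3),np.zeros(3),K,d)[0][:,0]
def tri(l):
    A=np.zeros((3,3));b=np.zeros(3)
    for o,v in l:
        v=v/np.linalg.norm(v);M=np.eye(3)-np.outer(v,v);A+=M;b+=M@o
    return np.linalg.solve(A,b)
E
python3 - <<'E'
from h import *
print(sensors.observe()); print(manip.hold_point_z)
for n in ['side','top','wrist']:
    im=eyes.read_camera(n); cv2.imwrite(f'pics/{n}0.png',im); K,d,P=cam(n,pose()); print(n,K[0],K[1,2],d,P.round(3).tolist())
E
```

```text
{'clock': 0.0, 'joint_pos': array([-7.55168163e+01,  2.42851420e+01,  9.34323092e+01, -8.11785343e-04,
        6.23716442e+01, -1.08803333e+00]), 'joint_velocities': array([ 0.0624225 , -0.0292331 , -0.13099827, -0.00869836,  0.03957985,
        0.0103676 ]), 'effort': array([ 3.42784479e-03, -5.44618607e+01, -2.73661155e+01,  6.46747020e-02,
        2.28557893e-02, -1.50564260e-04]), 'eef_pos': array([ 0.16765832, -0.60150625,  0.22188794]), 'ee_rot': array([-1.79910907e+02, -9.73293103e-04,  1.55715933e+01]), 'contact_force': array([ 0.98225192, -0.03728185,  0.07854528]), 'moment': array([-0.02901857,  0.01986215,  0.0084144 ]), 'grip_force': 0.0, 'grip_width': 0.08747896262379881}
-0.0187
side [403.60521114   0.         315.39781811] 202.85102089627088 [-0.07421956  0.          0.          0.          0.        ] [[-0.812, 0.222, -0.54, -0.078], [-0.584, -0.298, 0.755, 0.937], [0.007, 0.928, 0.371, 0.517], [0.0, 0.0, 0.0, 1.0]]
top [422.93091445   0.         328.99368836] 204.43211409871938 [0.00217734 0.         0.         0.         0.        ] [[-0.0, 0.995, -0.103, 0.463], [-0.999, 0.005, 0.05, 0.066], [0.051, 0.103, 0.993, 1.48], [0.0, 0.0, 0.0, 1.0]]
wrist [356.55984755   0.         322.24678911] 204.78314435272264 [-0.07498566  0.          0.          0.          0.        ] [[0.269, 0.926, 0.266, 0.24], [-0.963, 0.259, 0.072, -0.581], [-0.002, -0.275, 0.961, 0.383], [0.0, 0.0, 0.0, 1.0]]
```

View pics/top0.png

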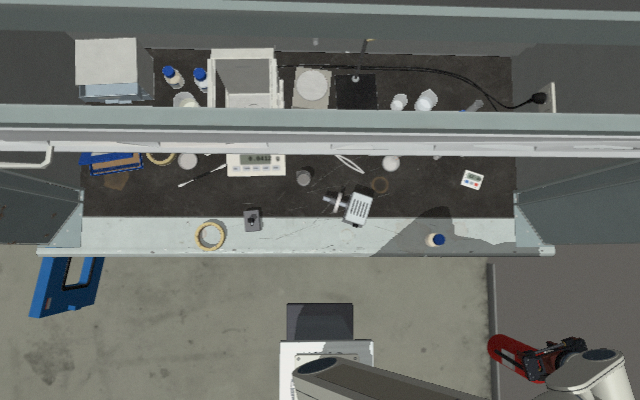

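View pics/side0.png

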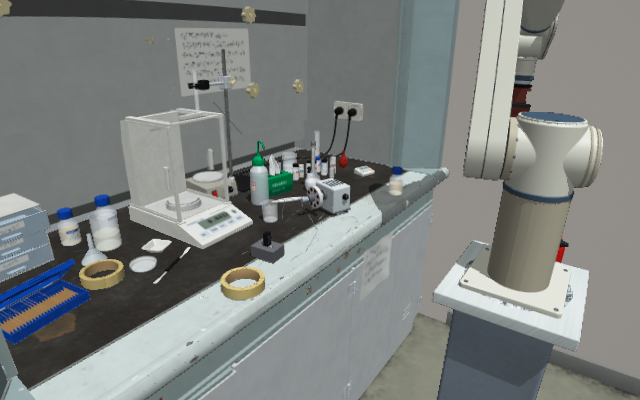

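The top view shows the rotator at about (357,207), with its wheel and axle pointing left to (322,197). The clip stand is at (253,220), the tape at (210,236), the bottle at (436,240) and the beaker at about (304,177). The side view has the stand at (267,250), the wheel at (315,192) and the axle pointing left to (277,200).

```bash
python3 - <<'E'
from h import *
a=cv2.imread('pics/top0.png'); b=cv2.imread('pics/side0.png')
A=cv2.resize(a[170:250,230:390],(800,400),interpolation=cv2.INTER_CUBIC)
B=cv2.resize(b[160:280,230:370],(0,0),fx=4,fy=4,interpolation=cv2.INTER_CUBIC)
cv2.imwrite('pics/c1.png',A);cv2.imwrite('pics/c2.png',B)
C=cam('top')
for n,uv,z in [('house',(357,207),.092),('axle tip',(322,197),.06),('grip',(252,214),.066),('stand',(253,222),.03),('beaker',(304,177),.06),('bottle',(436,240),.099),('tape',(210,236),.025)]: print(n,onz(C,uv,z).round(3))
E
```

```text
house [ 0.598 -0.097  0.092]
axle tip [0.635 0.018 0.06 ]
grip [0.576 0.251 0.066]
stand [0.551 0.252 0.03 ]
beaker [0.703 0.079 0.06 ]
bottle [ 0.489 -0.357  0.099]
tape [0.504 0.396 0.025]
```

View pics/c1.png

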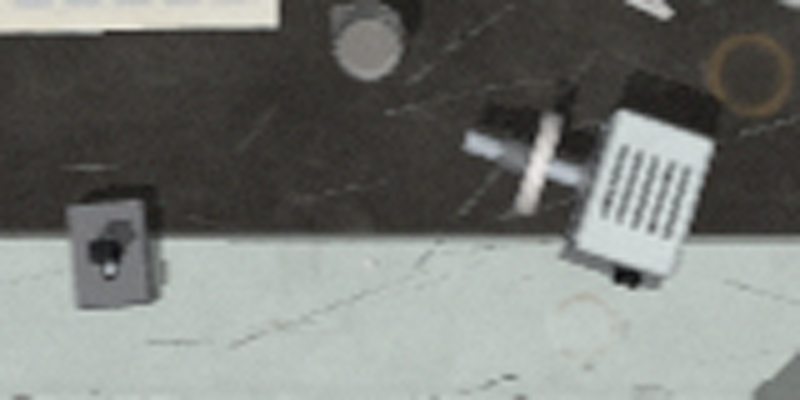

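View pics/c2.png

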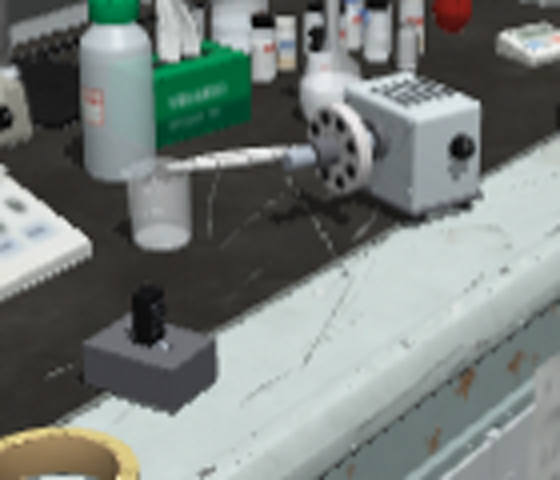

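The top crop shows the axle tip at (468,140) in crop pixels, the disc at (537,163) and the axle at the boss at (583,180). The stand runs lengthwise in world x, with its corners at (67,207), (145,200), (150,300) and (78,308). The side crop shows the clip's black grip standing in its stand, and the sleeve and axle pointing toward the beaker.

```bash
python3 - <<'E'
from h import *
C=cam('top'); f=lambda u,v:(230+u/5-.4,170+v/5-.4)
p=onz(C,f(468,140),.06);q=onz(C,f(583,180),.06);print(p,q,'axle ang',np.degrees(np.arctan2(*(p-q)[1::-1])))
h=[onz(C,f(*x),.092) for x in [(622,108),(713,140),(665,275),(577,245)]]
print(np.mean(h,0),[np.degrees(np.arctan2(*(h[(i+1)%4]-h[i])[1::-1])) for i in range(4)])
s=[onz(C,f(*x),.03) for x in [(67,207),(143,200),(150,303),(78,308)]]
print(np.mean(s,0),[np.degrees(np.arctan2(*(s[(i+1)%4]-s[i])[1::-1])) for i in range(4)])
# wanted camera-in-tool
T=np.array(eyes.calibration('wrist')['mount']);print(T.round(3))
tx=pose(); g=np.array([.62,.07,.2]); print(tx[:3,:3].T@(g-tx[:3,3])*100)
E
```

```text
[0.63259728 0.01411675 0.06      ] [ 0.60578108 -0.06381938  0.06      ] axle ang 71.01273143515458
[ 0.59493761 -0.10162457  0.092     ] [np.float64(-109.1540996194401), np.float64(159.9286675484478), np.float64(71.34424406192322), np.float64(-18.400184940836443)]
[0.55632322 0.25719001 0.03      ] [np.float64(-84.42122908610418), np.float64(-175.19223282210118), np.float64(94.10770044422003), np.float64(7.300210394153627)]
[[ 0.     0.961  0.275  0.076]
 [ 1.    -0.     0.001 -0.001]
 [ 0.001  0.275 -0.961 -0.161]
 [ 0.     0.     0.     1.   ]]
[ 61.59866212 -52.55428215   2.27049333]
```

Call:
move_arm(deltas=[0,0,0,0,0,-9.24,0.5,0,0,0,0,0,-9.24,0.5,0,0,0,0,0,-9.24,0.5,0,0,0,0,0,-9.24,0.5,0,0,0,0,0,-9.24,0.5,0,0,0,0,0,-9.24,0.5,5.76,1.82,0.4,0,0,0,0.5,5.76,1.82,0.4,0,0,0,0.5,5.76,1.82,0.4,0,0,0,0.5,5.76,1.82,0.4,0,0,0,0.5,5.76,1.82,0.4,0,0,0,0.5,5.76,1.82,0.4,0,0,0,0.5,5.76,1.82,0.4,0,0,0,0.5,5.76,1.82,0.4,0,0,0,0.5,5.76,1.82,0.4,0,0,0,0.5,5.76,1.82,0.4,0,0,0,0.5,5.76,1.82,0.4,0,0,0,0.5,5.76,1.82,0.4,0,0,0,0.5,5.76,1.82,0.4,0,0,0,0.5,0,0,0,0,0,0,0.5])

```text
clock: 2.65
eef_pos: [0.6369, 0.0325, 0.1699]
ee_rot: [180.0, -0.0, 71.3]
contact_force: [-0.0, -0.3, 0.6]
grip_width: 0.0436
grip_force: 0.0
```

```bash
python3 - <<'E'
from h import *
T=pose();print(T.round(4)); np.save('T1.npy',T);cv2.imwrite('pics/w1.png',eyes.read_camera('wrist'))
E
```

```text
[[ 3.214e-01  9.469e-01  6.000e-04  6.369e-01]
 [ 9.469e-01 -3.214e-01  5.000e-04  3.250e-02]
 [ 6.000e-04  4.000e-04 -1.000e+00  1.699e-01]
 [ 0.000e+00  0.000e+00  0.000e+00  1.000e+00]]
```

View pics/w1.png

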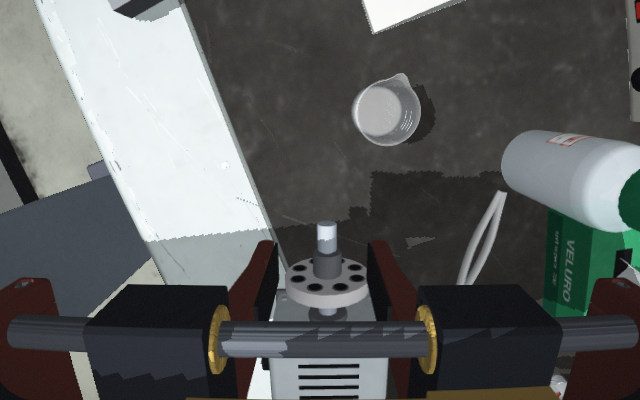

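The wrist view shows the axle end at (326,222), the grey sleeve at about (327,262), the disc at (327,287) and the axle behind the disc at (328,313). The beaker is at (386,112), clear of the axle.

```bash
python3 - <<'E'
from h import *
T=np.load('T1.npy');C=cam('wrist',T);im=cv2.imread('pics/w1.png')
g=cv2.cvtColor(im,cv2.COLOR_BGR2GRAY).astype(float)
def edges(r):
    d=np.abs(np.diff(g[r,305:350])); return [(305.5+i,int(d[i])) for i in range(len(d)) if d[i]>30]
for r in (228,234,240,246,258,264,315): print(r,edges(r))
print('col',[(r,int(g[r,326])) for r in range(216,232)])
for uv,z in [((326.5,222),.068),((326.5,240),.06),((328,315),.06)]:
    p=onz(C,uv,z); print(p, (np.linalg.inv(T)@np.r_[p,1])[:3])
E
```

```text
228 [(316.5, 64), (317.5, 51), (335.5, 44), (336.5, 68)]
234 [(316.5, 60), (317.5, 69), (335.5, 40), (336.5, 57)]
240 [(316.5, 34), (317.5, 42), (323.5, 35), (324.5, 50), (325.5, 45), (336.5, 50)]
246 [(317.5, 34), (336.5, 47)]
258 []
264 [(312.5, 36), (341.5, 31)]
315 []
col [(216, 71), (217, 72), (218, 70), (219, 71), (220, 77), (221, 87), (222, 93), (223, 97), (224, 100), (225, 93), (226, 181), (227, 225), (228, 231), (229, 231), (230, 230), (231, 231)]
[0.63562134 0.01967559 0.068     ] [-0.01261885  0.00287663  0.1019427 ]
[0.62993253 0.00243203 0.06      ] [-0.03078103  0.00302831  0.10993114]
[ 0.60882244 -0.06467482  0.06      ] [-0.10111221  0.00460543  0.10988674]
```

Call:
move_arm(deltas=[0,0.3,4,0,0,-0.4,0.5,0,0,4,0,0,0,0.5,0,0,3.8,0,0,0,0.5,-1,0,0,0,0,0,0.5,-1,0,0,0,0,0,0.5,-1,0,0,0,0,0,0.5,-0.5,0,0,0,0,0,0.5,-0.5,0,0,0,0,0,0.5,-0.5,0,0,0,0,0,0.5])

```text
clock: 3.82
eef_pos: [0.6237, -0.0148, 0.053]
ee_rot: [180.0, -0.0, 71.4]
contact_force: [0.6, -0.1, -0.6]
grip_width: 0.0438
grip_force: 0.0
```

Call:
move_arm(deltas=[-0.4,0,0,0,0,0,0.5,-0.4,0,0,0,0,0,0.5,-0.2,0,0,0,0,0,0.5,-0.2,0,0,0,0,0,0.5])

```text
clock: 4.32
eef_pos: [0.62, -0.0259, 0.0528]
ee_rot: [180.0, -0.0, 71.4]
contact_force: [0.1, 2.1, 2.5]
grip_width: 0.0441
grip_force: 1.3
```

Call:
move_arm(deltas=[-0.3,0,0,0,0,0,0.5,-0.3,0,0,0,0,0,0.5,-0.3,0,0,0,0,0,0.5,-0.3,0,0,0,0,0,0.5,-0.3,0,0,0,0,0,0.5,-0.2,0,0,0,0,0,0.5,-0.1,0,0,0,0,0,0.5])

```text
clock: 5.2
eef_pos: [0.6157, -0.0395, 0.0529]
ee_rot: [179.9, -0.3, 71.4]
contact_force: [7.2, 25.4, -0.7]
grip_width: 0.0442
grip_force: 13.4
```

Call:
move_arm(deltas=[-0.1,0,0,0,0,0,0.5,-0.1,0,0,0,0,0,0.5,-0.1,0,0,0,0,0,0.5])

```text
clock: 5.58
eef_pos: [0.6157, -0.0396, 0.053]
ee_rot: [179.9, -0.5, 71.4]
contact_force: [11.6, 39.3, -2.4]
grip_width: 0.0436
grip_force: 20.5
```

Call:
move_arm(deltas=[-0.1,0,0,0,0,0,0.5,-0.1,0,0,0,0,0,0.5])

```text
clock: 5.82
eef_pos: [0.6157, -0.0398, 0.053]
ee_rot: [179.8, -0.6, 71.4]
contact_force: [13.2, 48.7, -4.5]
grip_width: 0.0438
grip_force: 25.3
```

Call:
move_arm(deltas=[0.5,0,0,0,0,0,0.5,1,0,0,0,0,0,0.5,1.5,0,-2,0,0,0,0.5,0.5,0,-5,0,0,0,0.3,0,0,-5,0,0,0,0,0,0,0,0,0,0,0,0,0,0,0,0,0,0])

```text
clock: 6.7
eef_pos: [0.6226, -0.0151, 0.1719]
ee_rot: [-179.9, 0.0, 71.4]
contact_force: [-0.3, -0.5, 0.0]
grip_width: 0.0806
grip_force: 0.0
```

```bash
python3 - <<'E'
from h import *
T=pose();print(T.round(4)); np.save('T2.npy',T);im=eyes.read_camera('wrist');cv2.imwrite('pics/w2.png',im)
cv2.imwrite('pics/c3.png',cv2.resize(im[190:390,240:420],(0,0),fx=3,fy=3,interpolation=cv2.INTER_CUBIC))
E
```

```text
[[ 3.194e-01  9.476e-01 -1.800e-03  6.226e-01]
 [ 9.476e-01 -3.194e-01 -3.000e-04 -1.510e-02]
 [-8.000e-04 -1.600e-03 -1.000e+00  1.719e-01]
 [ 0.000e+00  0.000e+00  0.000e+00  1.000e+00]]
```

View pics/c3.png

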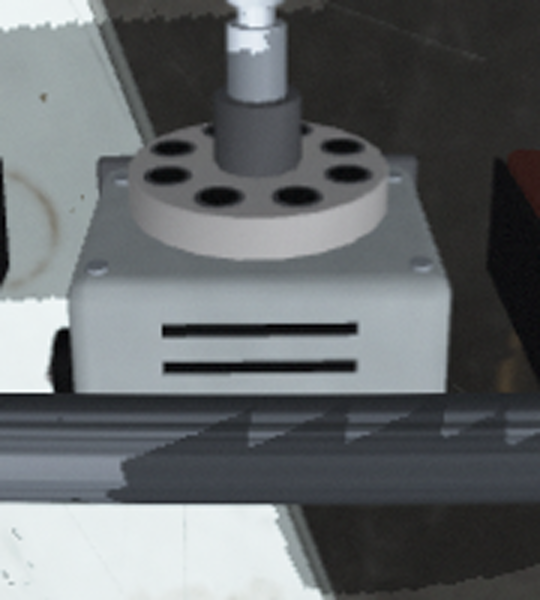

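The crop shows the wheel seated on the boss, with the sleeve at crop rows 90–170 and the full axle at rows 20–100. The groove's narrow neck is at rows 0–22, which is about row 191–198 and col 324 in the image. Next I'll measure the groove in the full image.

```bash
cat > ax.py <<'E'
from h import *
def meas(imf,T,rows):
    g=cv2.cvtColor(cv2.imread(imf),cv2.COLOR_BGR2GRAY).astype(float);g=cv2.GaussianBlur(g,(3,1),0)
    out=[]
    for r in rows:
        d=np.gradient(g[r]); c=325
        L=c-30+np.argmax(d[c-30:c-2]); Rr=c+3+np.argmin(d[c+3:c+30]); out.append((r,L,Rr))
    return out
E
python3 - <<'E'
from ax import *
T=np.load('T2.npy')
for x in meas('pics/w2.png',T,range(155,226,2)): print(*x,x[2]-x[1],(x[1]+x[2])/2)
im=cv2.imread('pics/w2.png');cv2.imwrite('pics/c4.png',cv2.resize(im[150:230,285:365],(560,560),interpolation=cv2.INTER_CUBIC))
E
```

```text
155 300 354 54 327.0
157 311 349 38 330.0
159 319 348 29 333.5
161 315 349 34 332.0
163 315 334 19 324.5
165 315 334 19 324.5
167 315 334 19 324.5
169 315 334 19 324.5
171 315 334 19 324.5
173 315 334 19 324.5
175 315 334 19 324.5
177 315 334 19 324.5
179 315 334 19 324.5
181 315 334 19 324.5
183 315 334 19 324.5
185 315 334 19 324.5
187 315 334 19 324.5
189 315 334 19 324.5
191 317 331 14 324.0
193 319 331 12 325.0
195 319 331 12 325.0
197 319 330 11 324.5
199 315 335 20 325.0
201 315 335 20 325.0
203 315 335 20 325.0
205 315 335 20 325.0
207 315 335 20 325.0
209 315 335 20 325.0
211 316 335 19 325.5
213 316 335 19 325.5
215 316 335 19 325.5
217 316 335 19 325.5
219 316 335 19 325.5
221 316 335 19 325.5
223 320 332 12 326.0
225 312 339 27 325.5
```

View pics/c4.png

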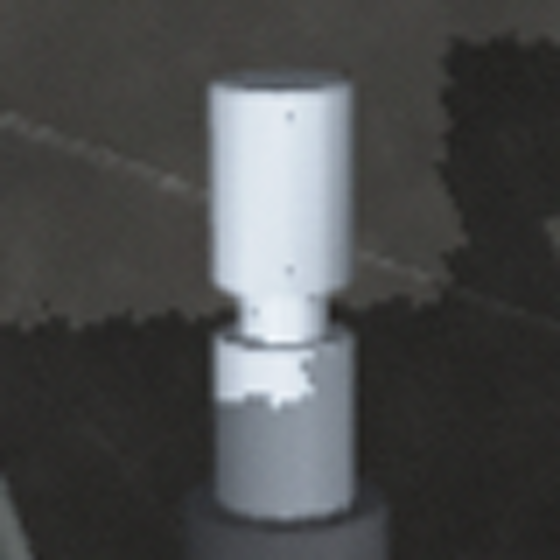

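The zoomed crop (scale 7, origin (285,150)) shows the axle end's top rim at y≈88, the groove's outer rim at y≈294 and inner rim at y≈345, and the sleeve end at y≈519. The axle's centre is at x≈282.

```bash
python3 - <<'E'
from ax import *
T=np.load('T2.npy');C=cam('wrist',T)
ps=[]
for n,y,x in [('end',87,281),('gout',294,282),('gin',345,283),('sleeve',519,285.5)]:
    p=onz(C,(285+x/7-.43,150+y/7-.43),.068); ps.append(p); t=(np.linalg.inv(T)@np.r_[p,1])[:3]; print(n,p.round(4),t.round(4))
d=ps[0]-ps[3]; print(np.degrees(np.arctan2(d[1],d[0])))
for p in ps: print((p-ps[3])@d/np.linalg.norm(d)+.032)
# refined stand/clip
tx=T; g=np.array([.56,.2,.2]); print(T[:3,:3].T@(g-T[:3,3])*100)
E
```

```text
end [0.6347 0.0167 0.068 ] [0.0341 0.0014 0.1038]
gout [ 0.6275 -0.0049  0.068 ] [0.0113 0.0016 0.1039]
gin [ 0.6258 -0.0104  0.068 ] [0.0055 0.0017 0.1039]
sleeve [ 0.6197 -0.0297  0.068 ] [-0.0147  0.002   0.1039]
72.08444105496042
0.08074653344816263
0.05797070456088415
0.05220065245171698
0.032
[ 18.37915082 -12.80899108  -2.80763253]
```

Call:
move_arm(deltas=[4.6,-2.95,0,0,0,-5,0,5,-2.5,0,0,0,-5,0,5,-2.3,0,0,0,-5,0,5,-2,0,0,0,-5,0,4.2,-1.5,0,0,0,-4,0,0,0,0,0,0,0,0,0,0,0,0,0,0,0])

```text
clock: 7.62
eef_pos: [0.5491, 0.2377, 0.1713]
ee_rot: [-179.9, 0.1, 95.4]
contact_force: [0.2, 0.1, 0.3]
grip_width: 0.0879
grip_force: 0.0
```

```bash
python3 - <<'E'
from h import *
T=pose();print(T.round(4)); np.save('T3.npy',T);im=eyes.read_camera('wrist');cv2.imwrite('pics/w3.png',im)
print(proj(cam('wrist',T),[[.556,.257,.03],[.556,.257,.066]]))
E
```

```text
[[-0.094   0.9956 -0.0022  0.5491]
 [ 0.9956  0.094  -0.0013  0.2377]
 [-0.0011 -0.0023 -1.      0.1713]
 [ 0.      0.      0.      1.    ]]
[[332.63966185 172.91526778]
 [333.85214775 181.83805333]]
```

View pics/w3.png

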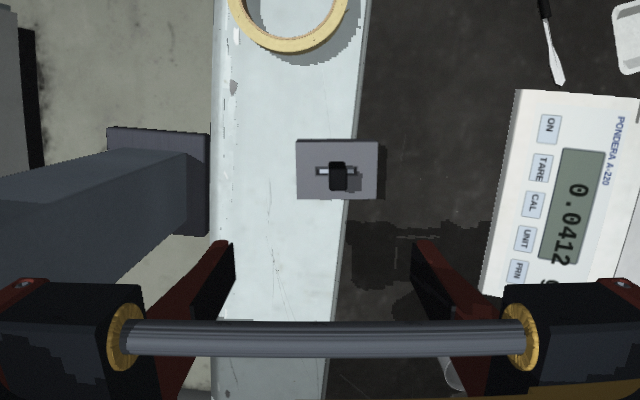

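The wrist view shows the stand's top face from (297,141) to (378,198), square to the tool. The clip's black grip is at about (338,176), with the slot ends visible at cols 317–358. The tape is at (290,15).

```bash
python3 - <<'E'
from h import *
T=np.load('T3.npy');C=cam('wrist',T);im=cv2.imread('pics/w3.png');g=cv2.cvtColor(im,cv2.COLOR_BGR2GRAY)
m=np.zeros_like(g);m[150:200,318:360]=(g[150:200,318:360]<38)
n,l,s,c=cv2.connectedComponentsWithStats(m);k=1+np.argmax(s[1:,4]);print('grip',s[k],c[k])
for r in range(160,193,3): q=np.where(l[r]==k)[0]; print(r,q.min() if len(q) else 0,q.max() if len(q) else 0)
h=np.array([0]);
sm=cv2.inRange(g,80,140);sm[:130]=0;sm[210:]=0;sm[:,:285]=0;sm[:,390:]=0
n,l2,s2,c2=cv2.connectedComponentsWithStats(sm);k2=1+np.argmax(s2[1:,4]);cn=cv2.findContours((l2==k2).astype(np.uint8),0,1)[0][0];rr=cv2.minAreaRect(cn);print('stand',rr)
corn=np.array([onz(C,p,.03) for p in cv2.boxPoints(rr)]);print(corn.round(4),corn.mean(0),[np.linalg.norm(corn[i]-corn[i-1]).round(4) for i in range(4)],np.degrees(np.arctan2(*(corn[2]-corn[1])[1::-1])))
# grip top face: far edge row at z=.066 etc
x,y,w,hh=s[k][:4]
for z,v in[(.066,y+hh),(.066,y)]: p=onz(C,(x+w/2,v),z);print(z,p.round(4),(np.linalg.inv(T)@np.r_[p,1])[:3].round(4))
E
```

```text
grip [329 162  19  29 492] [337.35772358 175.77642276]
160 0 0
163 329 344
166 329 345
169 329 346
172 329 346
175 329 347
178 329 346
181 329 346
184 329 346
187 329 346
190 332 333
stand ((336.1949768066406, 175.20611572265625), (81.22837829589844, 67.41461944580078), 0.7073193788528442)
[[0.5262 0.2222 0.03  ]
 [0.5225 0.2812 0.03  ]
 [0.5907 0.2869 0.03  ]
 [0.598  0.2281 0.03  ]] [0.55936682 0.25459593 0.03      ] [np.float64(0.072), np.float64(0.0592), np.float64(0.0684), np.float64(0.0593)] 4.77501784286523
0.066 [0.5603 0.2502 0.066 ] [0.0115 0.0126 0.1053]
0.066 [0.5579 0.2725 0.066 ] [0.0339 0.0123 0.1053]
```

Call:
move_arm(deltas=[2.05,1.2,4,0,0,0.6,0,0,0,5,0,0,0,0.3,0,0,3,0,0,0,0.5,0,0,1.7,0,0,0,0.6,0,0,0,0,0,0,0.6])

```text
clock: 8.3
eef_pos: [0.5595, 0.2589, 0.0347]
ee_rot: [-179.9, 0.0, 94.7]
contact_force: [0.4, 0.3, 0.6]
grip_width: 0.0514
grip_force: 0.0
```

Call:
move_arm(deltas=[0,0,0,0,0,0,1,0,0,0,0,0,0,1,0,0,0,0,0,0,1,0,0,0,0,0,0,1])

```text
clock: 8.8
eef_pos: [0.5599, 0.2603, 0.0363]
ee_rot: [180.0, -0.0, 94.8]
contact_force: [-1.8, 0.1, 3.0]
grip_width: 0.0138
grip_force: 30.0
```

Call:
move_arm(deltas=[0,0,-2,0,0,0,1,0,0,-5,0,0,0,1,0,0,-4,0,0,0,1,-5.45,0.88,0,0,0,0,1,-5.45,0.88,0,0,0,0,1,-5.45,0.88,0,0,0,0,1,-5.45,0.88,0,0,0,0,1,-5.45,0.88,0,0,0,0,1,0,0,0,0,0,7.7,1,0,0,0,0,0,7.7,1,0,0,0,0,0,7.6,1,0,0,0,0,0,0,1])

```text
clock: 10.3
eef_pos: [0.6266, -0.0078, 0.1468]
ee_rot: [179.9, -0.0, 71.9]
contact_force: [-0.2, 0.2, 0.1]
grip_width: 0.0139
grip_force: 30.0
```

```bash
python3 - <<'E'
from h import *
T=pose();print(T.round(4)); np.save('T4.npy',T);im=eyes.read_camera('wrist');cv2.imwrite('pics/w4.png',im)
cv2.imwrite('pics/c5.png',cv2.resize(im[130:330,230:430],(600,600),interpolation=cv2.INTER_CUBIC))
E
```

```text
[[ 3.111e-01  9.504e-01  1.000e-03  6.266e-01]
 [ 9.504e-01 -3.111e-01 -1.000e-04 -7.800e-03]
 [ 3.000e-04  1.000e-03 -1.000e+00  1.468e-01]
 [ 0.000e+00  0.000e+00  0.000e+00  1.000e+00]]
```

View pics/c5.png

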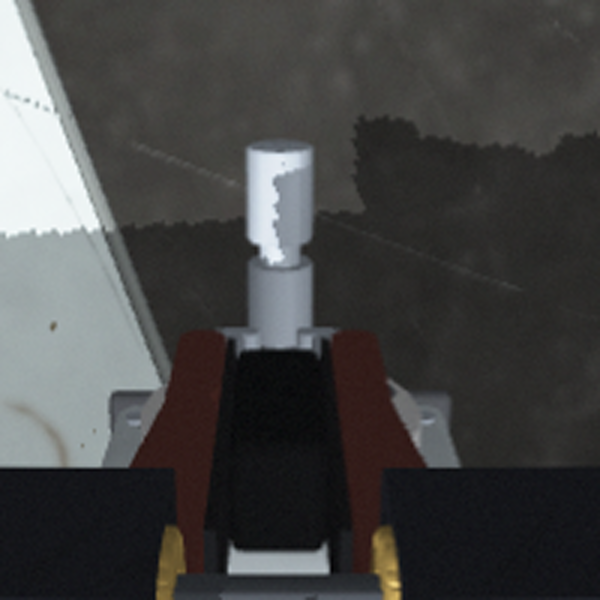

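The crop (scale 3, origin (230,130)) shows the clip held between the pads. The bottom edge of its grip's outer face is at y≈350, and its top inner edge is at y≈548. The steel jaws peek out at (235,335) and (317,335). The axle's centre is at x≈280, with groove rims at y≈245 and 262.

```bash
python3 - <<'E'
from h import *
T=np.load('T4.npy');C=cam('wrist',T);Ti=np.linalg.inv(T)
g=cv2.cvtColor(cv2.imread('pics/w4.png'),cv2.COLOR_BGR2GRAY)
print('col',[(r,int(g[r,322])) for r in range(204,222)],[(r,int(g[r,322])) for r in list(range(240,252))+list(range(308,318))])
print('row262',[(c,int(g[262,c])) for c in range(303,345)]);print('row238',[(c,int(g[238,c])) for c in range(300,345)])
def tl(u,v,zt):
    p=onz(C,(230+u/3-.33,130+v/3-.33),T[2,3]-zt); return (Ti@np.r_[p,1])[:3].round(4)
print('grip bottom outb',tl(280,350,.0063),'grip top inb',tl(280,548,-.030))
z=T[2,3]-.068
for n,u,v in[('gout',280,248),('gin',280,265),('end',280,148)]: print(n,tl(u,v,z))
E
```

```text
col [(204, 144), (205, 144), (206, 143), (207, 144), (208, 144), (209, 199), (210, 214), (211, 214), (212, 212), (213, 233), (214, 238), (215, 238), (216, 238), (217, 189), (218, 148), (219, 110), (220, 125), (221, 141)] [(240, 146), (241, 145), (242, 147), (243, 148), (244, 149), (245, 147), (246, 72), (247, 14), (248, 13), (249, 10), (250, 10), (251, 10), (308, 20), (309, 19), (310, 18), (311, 19), (312, 14), (313, 55), (314, 130), (315, 163), (316, 168), (317, 170)]
row262 [(303, 26), (304, 18), (305, 17), (306, 18), (307, 20), (308, 10), (309, 12), (310, 13), (311, 14), (312, 14), (313, 14), (314, 12), (315, 15), (316, 14), (317, 14), (318, 11), (319, 14), (320, 15), (321, 14), (322, 12), (323, 16), (324, 13), (325, 14), (326, 10), (327, 13), (328, 12), (329, 14), (330, 10), (331, 13), (332, 12), (333, 10), (334, 11), (335, 12), (336, 15), (337, 13), (338, 13), (339, 14), (340, 16), (341, 20), (342, 26), (343, 31), (344, 32)]
row238 [(300, 41), (301, 43), (302, 44), (303, 42), (304, 38), (305, 40), (306, 39), (307, 41), (308, 40), (309, 41), (310, 40), (311, 42), (312, 57), (313, 90), (314, 102), (315, 112), (316, 119), (317, 125), (318, 132), (319, 134), (320, 139), (321, 144), (322, 148), (323, 147), (324, 150), (325, 153), (326, 154), (327, 153), (328, 146), (329, 144), (330, 140), (331, 134), (332, 131), (333, 107), (334, 62), (335, 42), (336, 39), (337, 42), (338, 40), (339, 39), (340, 41), (341, 40), (342, 39), (343, 40), (344, 41)]
grip bottom outb [0.0068 0.     0.0063] grip top inb [-0.0082 -0.     -0.03  ]
gout [0.0024 0.0001 0.0788]
gin [-0.0018  0.0001  0.0788]
end [0.0263 0.0001 0.0788]
```

Call:
move_arm(deltas=[0.1,0,2.5,0,0,0,1,0,0,1.7,0,0,0,1,0,0,0.3,0,0,0,1,0,0,0,0,0,0,1])

```text
clock: 10.85
eef_pos: [0.6268, -0.0068, 0.1007]
ee_rot: [-180.0, 0.0, 71.8]
contact_force: [0.3, -0.5, -0.5]
grip_width: 0.0136
grip_force: 30.0
```

Call:
move_arm(deltas=[0,0,0.1,0,0,0,1,0,0,0.05,0,0,0,1,0,0,0,0,0,0,1])

```text
clock: 11.22
eef_pos: [0.6268, -0.0068, 0.0995]
ee_rot: [180.0, -0.0, 71.8]
contact_force: [0.2, -0.2, -0.8]
grip_width: 0.0139
grip_force: 30.0
```

Call:
move_arm(deltas=[0,0,0.1,0,0,0,1,0,0,0,0,0,0,1])

```text
clock: 11.48
eef_pos: [0.6266, -0.0068, 0.0981]
ee_rot: [-180.0, 0.0, 71.8]
contact_force: [-0.2, -1.2, -0.8]
grip_width: 0.014
grip_force: 30.0
```

Call:
move_arm(deltas=[0,0,0.1,0,0,0,1,0,0,0,0,0,0,1])

```text
clock: 11.72
eef_pos: [0.6266, -0.0068, 0.0971]
ee_rot: [-180.0, 0.0, 71.8]
contact_force: [-0.3, -0.3, -1.2]
grip_width: 0.0139
grip_force: 30.0
```

Call:
move_arm(deltas=[0,0,0.05,0,0,0,1,0,0,0,0,0,0,1])

```text
clock: 11.98
eef_pos: [0.6267, -0.0068, 0.0966]
ee_rot: [-180.0, 0.0, 71.8]
contact_force: [-0.1, -0.2, -1.6]
grip_width: 0.0137
grip_force: 30.0
```

Call:
move_arm(deltas=[0,0,0.05,0,0,0,1,0,0,0,0,0,0,1])

```text
clock: 12.22
eef_pos: [0.6267, -0.0068, 0.0961]
ee_rot: [-180.0, -0.0, 71.8]
contact_force: [-1.5, 0.0, -1.3]
grip_width: 0.0138
grip_force: 30.0
```

Call:
move_arm(deltas=[0,0,0.05,0,0,0,1,0,0,0,0,0,0,1])

```text
clock: 12.48
eef_pos: [0.6266, -0.0068, 0.0956]
ee_rot: [-180.0, 0.0, 71.8]
contact_force: [0.5, 0.0, -0.6]
grip_width: 0.0138
grip_force: 30.0
```

Call:
move_arm(deltas=[0,0,0.05,0,0,0,1,0,0,0,0,0,0,1])

```text
clock: 12.72
eef_pos: [0.6267, -0.0068, 0.0952]
ee_rot: [180.0, -0.0, 71.8]
contact_force: [-0.2, -0.1, -0.3]
grip_width: 0.0136
grip_force: 30.0
```

Call:
move_arm(deltas=[0,0,0.05,0,0,0,1,0,0,0,0,0,0,1])

```text
clock: 12.98
eef_pos: [0.6269, -0.0068, 0.0948]
ee_rot: [180.0, -0.0, 71.8]
contact_force: [0.9, 0.0, -0.5]
grip_width: 0.014
grip_force: 30.0
```

Call:
move_arm(deltas=[0,0,0.05,0,0,0,1,0,0,0,0,0,0,1])

```text
clock: 13.22
eef_pos: [0.6271, -0.0069, 0.0944]
ee_rot: [180.0, -0.0, 71.8]
contact_force: [1.3, -0.7, 1.0]
grip_width: 0.0138
grip_force: 30.0
```

Call:
move_arm(deltas=[0,0,0.05,0,0,0,1,0,0,0,0,0,0,1])

```text
clock: 13.48
eef_pos: [0.6272, -0.0069, 0.094]
ee_rot: [179.9, -0.0, 71.8]
contact_force: [1.2, -1.0, 1.8]
grip_width: 0.014
grip_force: 30.0
```

Call:
move_arm(deltas=[0,0.05,0.05,0,0,0,1,0,0,0,0,0,0,1])

```text
clock: 13.72
eef_pos: [0.6274, -0.0069, 0.0936]
ee_rot: [180.0, -0.0, 71.8]
contact_force: [0.7, -0.8, 6.2]
grip_width: 0.0137
grip_force: 30.0
```

Call:
move_arm(deltas=[0,0,0.05,0,0,0,1,0,0,0,0,0,0,1])

```text
clock: 13.98
eef_pos: [0.6274, -0.0069, 0.0932]
ee_rot: [180.0, -0.0, 71.8]
contact_force: [0.7, 0.5, 6.0]
grip_width: 0.0137
grip_force: 30.0
```

Call:
move_arm(deltas=[0,0,0.05,0,0,0,1,0,0,0,0,0,0,1])

```text
clock: 14.22
eef_pos: [0.6274, -0.0069, 0.0926]
ee_rot: [180.0, -0.0, 71.8]
contact_force: [0.5, -0.6, 6.1]
grip_width: 0.014
grip_force: 30.0
```

Call:
move_arm(deltas=[0,0,0.05,0,0,0,1,0,0,0.05,0,0,0,1,0,0,0,0,0,0,1])

```text
clock: 14.6
eef_pos: [0.6273, -0.0069, 0.0915]
ee_rot: [180.0, -0.0, 71.8]
contact_force: [1.8, 0.0, 4.5]
grip_width: 0.0133
grip_force: 30.0
```

Call:
move_arm(deltas=[0,0,0.05,0,0,0,1,0,0,0.05,0,0,0,1,0,0,0,0,0,0,1])

```text
clock: 14.98
eef_pos: [0.6271, -0.007, 0.09]
ee_rot: [-180.0, 0.0, 71.8]
contact_force: [0.5, 0.5, 2.0]
grip_width: 0.0136
grip_force: 30.0
```

Call:
move_arm(deltas=[0,0,0.05,0,0,0,1,0,0,0.05,0,0,0,1,0,0,0,0,0,0,1])

```text
clock: 15.35
eef_pos: [0.627, -0.007, 0.0888]
ee_rot: [-180.0, 0.0, 71.8]
contact_force: [1.2, 0.4, 1.1]
grip_width: 0.0141
grip_force: 30.0
```

Call:
move_arm(deltas=[0,0,0.05,0,0,0,1,0,0,0.05,0,0,0,1,0,0,0,0,0,0,1])

```text
clock: 15.72
eef_pos: [0.627, -0.007, 0.088]
ee_rot: [-180.0, 0.0, 71.8]
contact_force: [1.7, -0.5, 0.7]
grip_width: 0.0141
grip_force: 30.0
```

Call:
move_arm(deltas=[0,0,0.05,0,0,0,1,0,0,0.05,0,0,0,1,0,0,0,0,0,0,1])

```text
clock: 16.1
eef_pos: [0.627, -0.0069, 0.087]
ee_rot: [-180.0, 0.0, 71.8]
contact_force: [1.1, -0.6, -1.2]
grip_width: 0.0143
grip_force: 30.0
```

Call:
move_arm(deltas=[0,0,0.05,0,0,0,1,0,0,0,0,0,0,1])

```text
clock: 16.35
eef_pos: [0.6271, -0.007, 0.0865]
ee_rot: [-180.0, 0.0, 71.8]
contact_force: [2.1, -0.0, -1.2]
grip_width: 0.0134
grip_force: 30.0
```

Call:
move_arm(deltas=[0,0,0.05,0,0,0,1,0,0,0,0,0,0,1])

```text
clock: 16.6
eef_pos: [0.6272, -0.007, 0.0862]
ee_rot: [180.0, 0.0, 71.8]
contact_force: [0.2, -0.3, -0.8]
grip_width: 0.0141
grip_force: 30.0
```

Call:
move_arm(deltas=[0,0,0.05,0,0,0,1,0,0,0,0,0,0,1])

```text
clock: 16.85
eef_pos: [0.6273, -0.007, 0.086]
ee_rot: [180.0, -0.0, 71.8]
contact_force: [0.4, 0.0, 3.0]
grip_width: 0.0138
grip_force: 30.0
```

Call:
move_arm(deltas=[0,0,0.05,0,0,0,1,0,0,0,0,0,0,1])

```text
clock: 17.1
eef_pos: [0.6273, -0.007, 0.0858]
ee_rot: [180.0, -0.0, 71.8]
contact_force: [-2.4, -0.2, 6.5]
grip_width: 0.0139
grip_force: 30.0
```

Force is rising at the expected home height, so I'll check that it's the hard stop.

Call:
move_arm(deltas=[0,0,0.05,0,0,0,1,0,0,0,0,0,0,1])

```text
clock: 17.35
eef_pos: [0.6273, -0.007, 0.0857]
ee_rot: [180.0, -0.0, 71.8]
contact_force: [-2.6, -0.4, 9.2]
grip_width: 0.0138
grip_force: 30.0
```

Call:
move_arm(deltas=[0,0,0.05,0,0,0,1,0,0,0,0,0,0,1])

```text
clock: 17.6
eef_pos: [0.6273, -0.007, 0.0855]
ee_rot: [180.0, -0.0, 71.8]
contact_force: [-2.4, 0.6, 12.2]
grip_width: 0.0138
grip_force: 30.0
```

Call:
move_arm(deltas=[0,0,0.1,0,0,0,1,0,0,0,0,0,0,1,0,0,0,0,0,0,1])

```text
clock: 17.98
eef_pos: [0.6275, -0.007, 0.0853]
ee_rot: [180.0, -0.0, 71.8]
contact_force: [-5.4, -0.3, 19.8]
grip_width: 0.014
grip_force: 30.0
```

Call:
move_arm(deltas=[0,0,-0.3,0,0,0,1,0,0,0,0,0,0,1,0,0,0,0,0,0,0.5,0,0,0,0,0,0,0.5,0,0,0,0,0,0,0.5,0,0,-3,0,0,0,0.5,0,0,-5,0,0,0,0.5,0,0,0,0,0,0,0.5])

```text
clock: 18.98
eef_pos: [0.6299, -0.007, 0.1702]
ee_rot: [179.6, -0.1, 71.8]
contact_force: [0.5, 0.7, 0.4]
grip_width: 0.0438
grip_force: 0.0
```

```bash
python3 - <<'E'
from h import *
im=eyes.read_camera('wrist');im2=eyes.read_camera('side')
a=cv2.resize(im[150:350,220:420],(480,480),interpolation=cv2.INTER_CUBIC)
b=cv2.resize(im2[165:245,260:340],(320,320),interpolation=cv2.INTER_CUBIC)
o=np.zeros((480,800,3),np.uint8);o[:,:480]=a;o[:320,480:]=b;cv2.imwrite('pics/f.png',o)
E
```

```text
(no output)
```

View pics/f.png

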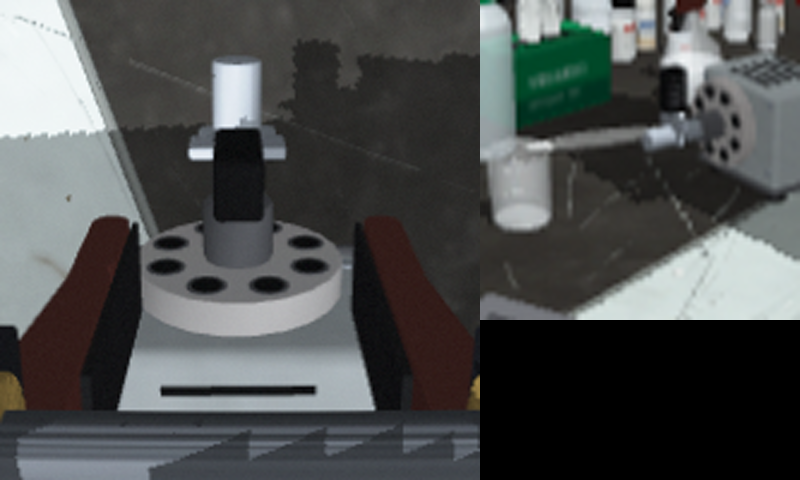

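The final view shows the clip upright in the groove at about (238,150), astride the axle with the hand clear. The wheel is home against the boss, and the beaker is where it was. I'm handing in.

```bash
python3 -c "
from workcell import order
print(order.hand_in())"
```

```text
the job is handed in; nothing more can be done
None
```

I pushed the wheel home, then snapped the clip into the groove down to its hard stop, where it stayed when released. The pressing force read 20 N at most. While seating the wheel, my fingers pushed on it with about 50 N, above the 40 N limit if that counts fingers as well as the gripper's body. The arm touched none of the bystanders, and the job was handed in at about 19 s with no verdict shown.

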